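Take the lock cap off a bowl cutter's blade

TASK

The cutter's blade has to come out for washing: lift the clear lid off the bowl by its knob and set it, without dropping it, level on the wire stand. Then undo the red lock cap on the blade shaft: nobody knows whether its thread is left- or right-handed, so try a part turn one way and, if it does not give, the other way, then lift the cap straight off and do not drop it. Finish still gripping the cap, held still and upright over the bowl, well above its rim, with the lid left on the stand and everything else left standing where it was.

Things in the scene. Friction and masses are not known exactly. Their poses are not given: they have to be found in the camera images.
- cutter: Fixed bowl cutter (food processor). Origin on the table under the axis of its steel bowl: inner diameter 204, outer 210, rim 180 mm up. Motor tower 190 (x) by 150 (y), 200 mm tall, centred 200 mm from the bowl's axis along the cutter's own +y. Bowl handle on its -x side, reaching 152 mm from the axis, 163 mm high. Blade and shaft inside are braked and do not turn.
- cap_knob (a point): Loose lock cap (about 110 g) on the blade shaft, on the bowl's axis. This point: centre of its red round knob, the part to grip, 50 mm diameter, 18 mm tall, over a steel skirt 47 mm wide, 28 mm tall. While on: 163 mm above the table, 17 below the rim. z up the cap's axis, x to the white stripe on top. Thread: see cap.
- lid_knob (a point): Loose clear lid, about 240 g: disc of 216 mm diameter, 6 mm thick, a lip of 192 mm diameter reaching 8 mm below it, and a black round knob on top, 34 mm diameter, 24 mm tall, to grip. This point: centre of the knob, 28 mm above the disc's underside, 208 mm above the table on the bowl; z up the lid's axis.
- stand_top (a point): Fixed round wire stand: ring of 7 mm wire, 117 mm outer diameter, on three legs. This point: centre of the ring, level with its top, 70 mm above the table. The lid's disc rests on the ring, its lip hanging outside, the knob's centre then 98 mm above the table.
- bottle_yellow: Bystander, loose: yellow squeeze bottle, 56 mm diameter, 190 mm tall. Origin at the centre of its underside, z up.
- bottle_white: Bystander, loose: cream-white squeeze bottle with red nozzle, 56 mm diameter, 190 mm tall. Origin at the centre of its underside, z up.
- deli_tub: Bystander, loose: closed white plastic tub, 104 mm diameter, 60 mm tall. Origin at the centre of its underside, z up.
- salt_tub: Bystander, loose: closed blue tub with white lid, 88 mm diameter, 55 mm tall. Origin at the centre of its underside, z up.
- spoon_pot: Bystander, loose: steel pot of tasting spoons, 76 mm diameter, 150 mm tall with the spoons. Origin at the centre of its underside, z up.
- spatula: Bystander, loose: spatula lying flat, black handle, orange blade, 255 mm long along its x axis, 12 mm high. Origin on the table under the middle of its length, z up.
- cap: The same cap; origin on its axis at the skirt's lower edge, 37 mm below cap_knob. Coarse thread: turned 0.75 to 1.45 rad (best 1.1) the loosening way it climbs 2.5 mm, then lifts straight off; a stop at 1.45. The other way it stops dead within 0.2 rad. It turns easily, but cannot be pulled off locked. The loosening way varies from start to start and cannot be seen.
- lid: The same lid; origin at the centre of the disc's underside, 28 mm below lid_knob.
- stand: The same wire stand; origin on the table, 70 mm below stand_top.
Things that resemble listed ones, but are neither listed nor needed, are in the scene too. Leave any turquoise look-alike of the stand alone.

How it is judged:
On the way, in this order (a step that is already met when the one before it is completed fails the run):
1. the lid lies level and released on the wire stand (horizontal distance between lid_knob and stand_top below 0.034 m and height (world z) of lid_knob between 0.09 and 0.106 m and angle between lid_knob's own z axis and vertical below 0.08 rad and contact force between lid and stand above 0.5 N and linear speed of lid below 0.03 m/s and contact force between lid and the fingers below 0.1 N), for 0.2 s.
2. the cap is unscrewed and lifted off its shaft in the gripper (height (world z) of cap_knob above 0.205 m and contact force between cap and the fingers above 1 N), for 0.2 s.
At the end, for the whole second after the job is handed in: Cap gripped (over 1 N), still, upright within 0.3 rad, within 120 mm of the bowl's axis, knob centre over 235 mm above the table (55 mm over the rim), touching only the gripper; lid released and still on the stand, level within 0.08 rad, centred within 34 mm (all of step 1 and height (world z) of cap_knob above 0.235 m and angle between cap_knob's own z axis and vertical below 0.3 rad and contact force between cap and the fingers above 1 N and contact force between cap and cutter below 0.1 N and contact force between cap and lid below 0.1 N and linear speed of cap below 0.03 m/s and horizontal distance between cap_knob and cutter below 0.12 m); the arm keeps its last pose, push and grip.
It fails at once if a bystander is shifted by more than 30 mm (bottles 40 mm) (distance of any of bottle_yellow, bottle_white from where it was at the start of the episode above 0.04 m or distance of any of deli_tub, salt_tub, spoon_pot, spatula from where it was at the start of the episode above 0.03 m).
It fails at once if a bystander is tipped over (angle between any of bottle_yellow, bottle_white, deli_tub, salt_tub, spoon_pot's own z axis and vertical above 0.6 rad).
It fails at once if the lid is dropped (linear speed of lid above 0.5 m/s and contact force between lid and the fingers below 0.1 N).
It fails at once if the cap is dropped (linear speed of cap above 0.5 m/s and contact force between cap and the fingers below 0.1 N).
It also fails if it takes over 72 s, if anything falls off the work surface, if the arm or the gripper's body presses on something with over 40 N, if the wrist force passes 120 N, or if a joint passes its speed limit or range.

ROBOT

A 7-joint arm with a two-finger parallel gripper is mounted at the origin on the work surface. World frame = base frame: x ahead of the robot, y to its left, z up, the work surface at z = 0. Lengths are in m, angles in rad, forces in N, time in s.
With the tool pointing down it reaches from about 0.425 to 0.925 m from the base axis. Payload 6.8 kg.
Tool frame: the origin (TCP) lies midway between the tips of the shut fingers; the grasp point (between the pads) lies 19 mm behind it (r.grip_point_offset is the distance from the TCP to the grasp point, in m); z points along the fingers, y is the direction in which the jaws open and shut (so a half turn about z gives the same grasp; the last joint's range is limited). The gripper opens to 85 mm and grips with 20 to 120 N. Pads are 22 mm wide; open, the fingers measure 114 mm over their backs; the gripper's body (76 mm by 85 mm) begins 54 mm behind the grasp point. The pads swing forward as they close: fully open they stand 13 mm farther back than shut.
Start: joints at [1.185, 0.477, 0.022, 1.555, -0.011, 1.109, -0.083], TCP at [0.185, -0.649, 0.231] pointing down, gripper open.
Joint ranges: [-2.96, 2.96], [-0.34, 2.1], [-1.41, 1.46], [0.24, 2.44], [-1.37, 4.51], [0.17, 1.92], [-2.96, 2.96]. Speed limits (rad/s): [2.39, 2.39, 3.14, 3.14, 3.14, 3.14, 3.14].

INTERFACE

Orientations are given as a rotation vector (axis times angle).
In Python, from bench import r, grab_frame, camera_params gives the robot as it stands.
- The arm moves only by the tool carry_out, never from a script. Its argument "motion" is text: rows parted by semicolons, each of 5 numbers parted by spaces: the closure, from 0 (fully open) to 1 (shut), then the shift along the tool's x, y, z in mm, then the turn about the tool's z in rad. In form: fingers dx dy dz twist; .... A call has exactly 8 rows; each row shifts and turns the commanded pose from where the row before left it, along the tool's axes as they then stand; what a row does not reach is not made up. A row lasts 1/8 s, in which the tool goes at most 62.5 mm and 10.7 degrees, less where a joint would pass 70% of its speed; a pose out of reach is approached as far as the arm can. A call with a gripper value outside its range is refused whole. The fingers move at their own pace and stop on an object; "newtons" is the grip in N (left out, the last holds). Time passes only in rows, so rows that do not move let the fingers close, or fill a call up. It gives the time, the measured TCP pose, the force and the opening at its end, in the units of the state.
- r.get_obs(): the state, without advancing time (a new reading comes with each control period).
- grab_frame(name): name is "scene" or "top" or "wrist"; returns the picture (420x560x3 uint8, red, green, blue); there is no depth.
- camera_params(name): a dict with "fx", "fy", "cx", "cy" (pixels), "eye" and "attitude" of the camera in the world. Camera axes: x right, y down, z forward; pixel columns grow to the right and rows downward; lengths in m; the calibration is good to about 2 mm. The wrist camera is an equidistant fisheye: a pixel r from the principal point sees the ray r / f radians off the axis. A picture is of the moment at which its call begins: read the wrist's pose just before it. camera_params takes no time and is no camera call; for the wrist camera it gives the pose at the moment of the call.
- r.hand_in(): hands the job in, once; it reports no verdict.
The state is a dict: "clock": time; "joints": joint angles; "qvel": joint speeds; "tau": joint torques, N m; "tcp_pos": TCP position; "orientation": TCP orientation; "contact_force": force on the tool from outside, world axes, zero at the start; "moment": the same for the moment, N m; "grip_width": finger opening in m.
Only numpy, scipy, OpenCV 4.12 (cv2) and the standard library are available. Lean on these libraries where they do the work, as an engineer would, in place of code of your own. Each camera call takes 0.05 s, during which the arm holds its last target.

## Working session

There is one attempt and no reset: what is moved stays moved. The work goes in short steps, Python scripts to look and compute and a tool call to move; the robot and the scene stay as the last step left them, time stands still between calls to the robot, and variables do not carry over. Pictures are saved under pics/ and viewed, and the job is handed in when it is done.

Besides the shell and the picture viewer there is one more tool, called after "Request:" by a JSON object that holds its "op" and its "data", one argument or row to a line. carry_out: Moves the arm, as the interface text tells. Its arguments: {"type":"object","properties":{"motion":{"type":"string"},"newtons":{"type":"number"}},"required":["motion"]}

```bash
ls; mkdir -p pics; python3 - <<'E'
from bench import r, grab_frame, camera_params
import cv2
o=r.get_obs(); print(o)
for n in ("scene","top","wrist"):
    p=camera_params(n); print(n,p)
    f=grab_frame(n); cv2.imwrite(f"pics/{n}0.png",cv2.resize(f[:,:,::-1],(800,600),interpolation=cv2.INTER_CUBIC)); cv2.imwrite(f"pics/{n}0raw.png",f[:,:,::-1])
print(r.grip_point_offset)
E
```

```text
pics
{'clock': 0.0, 'joints': array([ 1.18492096,  0.47778329,  0.02234306,  1.55642206, -0.0115045 ,
        1.10928141, -0.08307606]), 'qvel': array([ 4.06657364e-04, -4.76443936e-05,  9.56415112e-04,  3.62991927e-05,
        2.57782804e-04, -7.76582683e-04,  1.52380083e-03]), 'tau': array([-3.72219856e-04, -5.96460485e+01,  1.60767652e+00, -2.81200558e+01,
        1.24144141e-02,  9.44941188e-03, -1.62295657e-05]), 'tcp_pos': array([ 0.18492698, -0.64858119,  0.23034945]), 'orientation': array([-3.10962204e+00, -4.34751616e-01,  5.81479225e-04]), 'contact_force': array([-1.01876722, -0.37109215,  0.41622244]), 'moment': array([0.04999291, 0.01651144, 0.00359022]), 'grip_width': 0.08564328855537619}
scene {'fx': 386.66471094354085, 'fy': 386.66471094354085, 'cx': 279.9153276555662, 'cy': 215.06164208869666, 'eye': array([0.93761265, 0.36842714, 0.71114066]), 'attitude': array([-0.79044636, -2.48580523,  1.20598378])}
top {'fx': 527.7095959054226, 'fy': 527.7095959054226, 'cx': 284.49041175576576, 'cy': 220.06868480157132, 'eye': array([ 0.43334313, -0.21593865,  1.62040393]), 'attitude': array([-2.20864601,  2.1701059 , -0.08254314])}
wrist {'fx': 325.19226210127806, 'fy': 325.19226210127806, 'cx': 277.44119573986126, 'cy': 206.60920127384313, 'eye': array([ 0.24994226, -0.62919488,  0.37273257]), 'attitude': array([ 2.33285898, -1.76071128, -0.23580319])}
0.0187
```

View pics/top0.png

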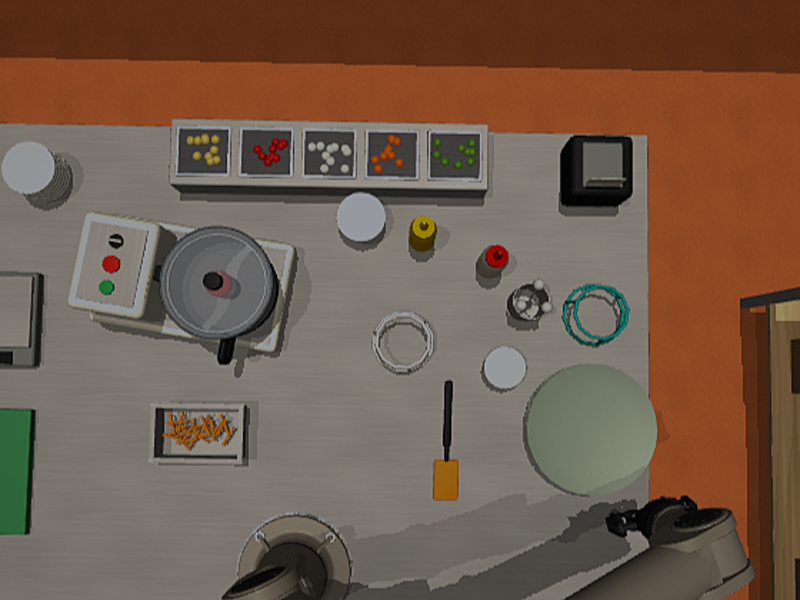

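View pics/scene0.png

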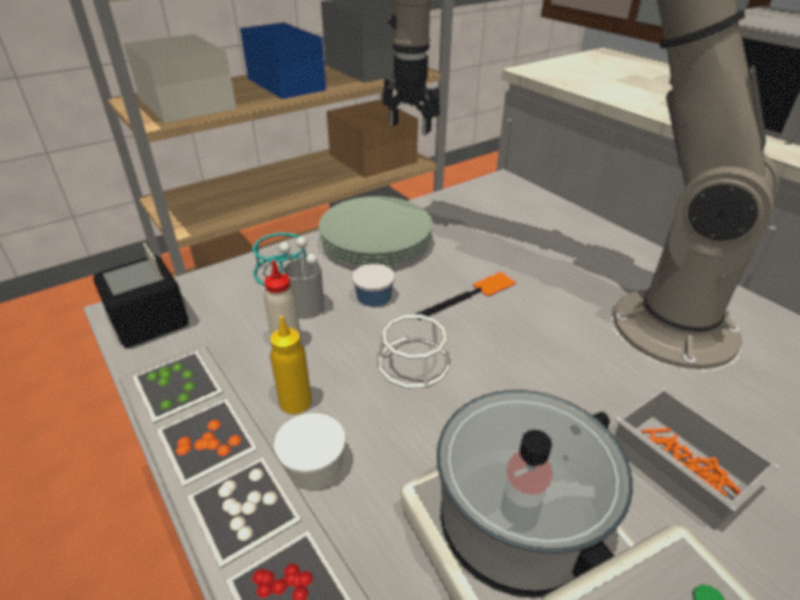

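View pics/wrist0.png

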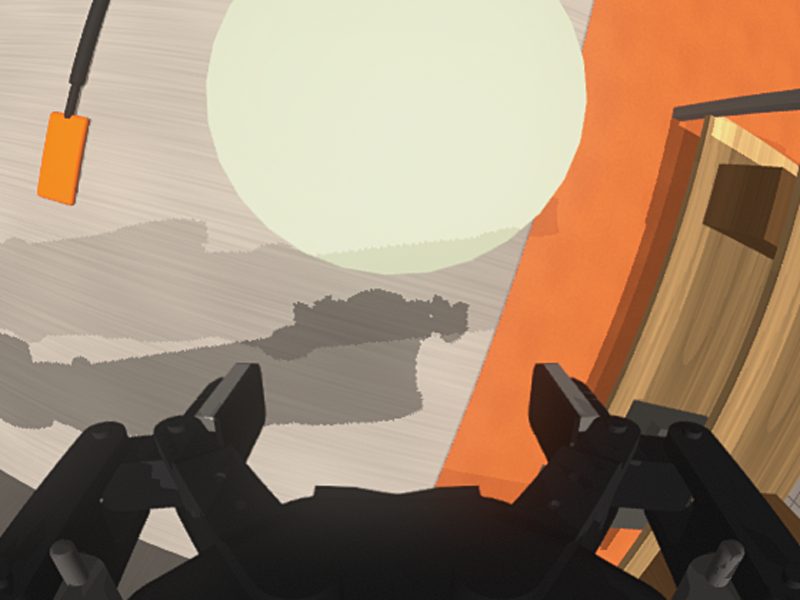

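Candidates (top view, 800x600 pixels):
- **Stand:** the white wire ring at (403,342) against the turquoise look-alike at (596,314). I choose the white one.
- **Lid knob:** the black knob at (213,281). The black tower knob at (116,241) and the bowl handle at (227,348) are not it.
- **Cap:** the red disc under the lid at (220,287). The red tower button at (111,264) and the red nozzle at (496,257) are not it.

Next I check close crops.

```bash
cat > h.py <<'E'
import numpy as np, cv2
from scipy.spatial.transform import Rotation as R
def ray(p,u,v,fish=False):
    x=(u-p['cx'])/p['fx'];y=(v-p['cy'])/p['fy']
    if fish:
        t=np.hypot(x,y); s=np.sin(t)/t if t>1e-9 else 1; d=np.array([x*s,y*s,np.cos(t)])
    else: d=np.array([x,y,1.])
    return R.from_rotvec(p['attitude']).apply(d)
def atz(p,u,v,z,fish=False):
    d=ray(p,u,v,fish); return p['eye']+d*(z-p['eye'][2])/d[2]
def proj(p,X,fish=False):
    c=R.from_rotvec(p['attitude']).inv().apply(np.asarray(X)-p['eye'])
    if fish:
        h=np.hypot(c[0],c[1]); t=np.arctan2(h,c[2]); k=t/h if h>1e-9 else 1/c[2]
        return p['cx']+p['fx']*c[0]*k,p['cy']+p['fy']*c[1]*k
    return p['cx']+p['fx']*c[0]/c[2],p['cy']+p['fy']*c[1]/c[2]
def crop(img,x0,y0,w,h,k,name):
    c=cv2.resize(img[y0:y0+h,x0:x0+w],None,fx=k,fy=k,interpolation=cv2.INTER_CUBIC)
    cv2.imwrite(name,c)
E
python3 - <<'E'
from h import *
t=cv2.imread('pics/top0raw.png'); crop(t,90,140,130,97,6,'pics/topA.png'); crop(t,240,200,90,75,6,'pics/topB.png')
s=cv2.imread('pics/scene0raw.png'); crop(s,300,270,150,112,5,'pics/sceneA.png'); crop(s,250,210,90,70,6,'pics/sceneB.png')
E
```

```text
(no output)
```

View pics/topA.png

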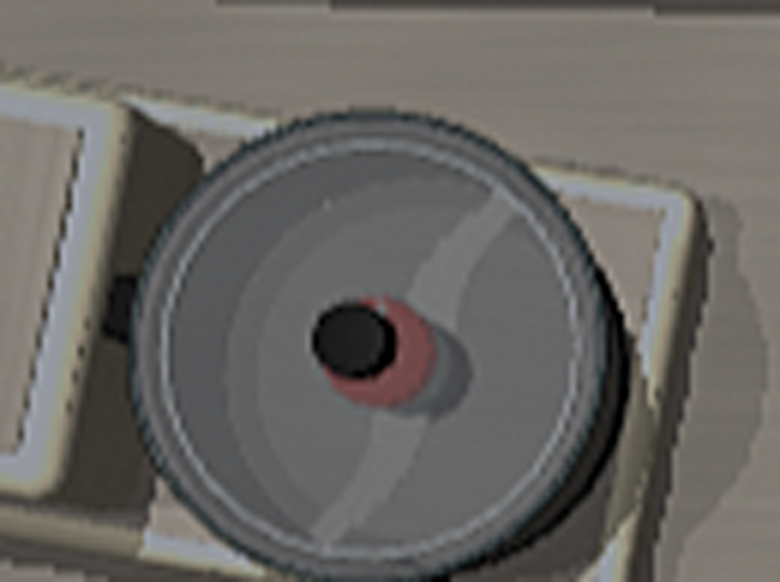

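View pics/topB.png

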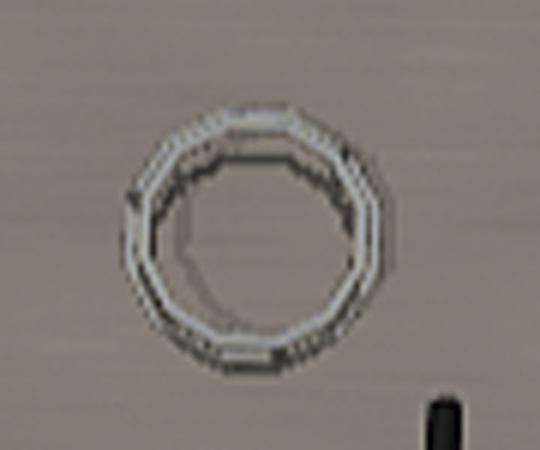

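View pics/sceneA.png

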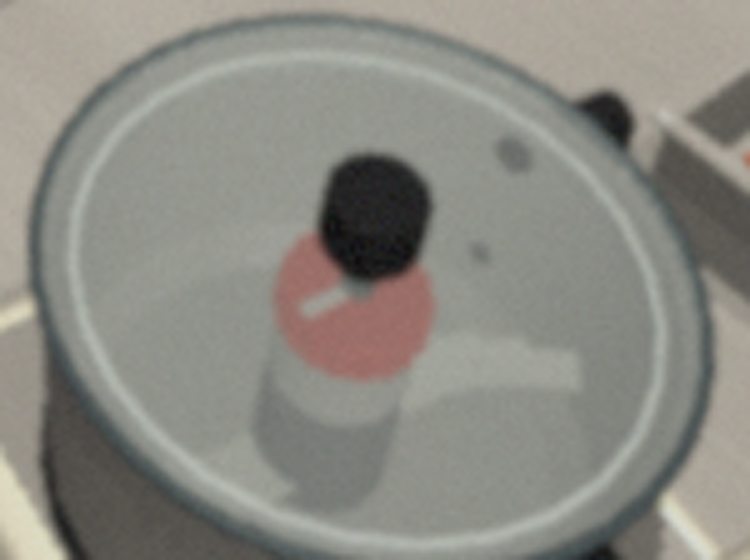

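View pics/sceneB.png

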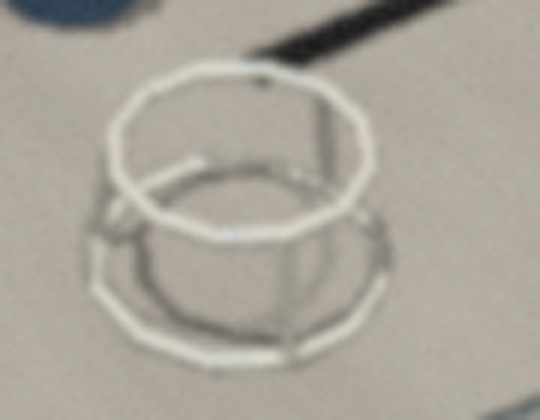

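```bash
cat > m.py <<'E'
from h import *
from bench import camera_params
T=camera_params('top');S=camera_params('scene')
def cr(x,y,x0,y0,k): return ((x+.5)/k-.5+x0,(y+.5)/k-.5+y0)
print('lid knob top',atz(T,*cr(354,340,90,140,6),.22), 'scene',atz(S,*cr(378,196,300,270,5),.22))
print('lid disc top',atz(T,*cr(371,345,90,140,6),.186),'scene lip',atz(S,*cr(367,300,300,270,5),.183))
print('cap',atz(S,*cr(354,304,300,270,5),.172))
print('stand top',atz(T,*cr(253,230,240,200,6),.07),'scene',atz(S,*cr(241,150,250,210,6),.0665))
E
python3 m.py
cat >> m.py <<'E'
t=cv2.imread('pics/top0raw.png');s=cv2.imread('pics/scene0raw.png')
def ov(img,P,c,rad,z,x0,y0,w,h,k,col):
    pts=[proj(P,(c[0]+rad*np.cos(a),c[1]+rad*np.sin(a),z)) for a in np.linspace(0,6.28,25)]
    return [(int(((u+.5)-x0)*k),int(((v+.5)-y0)*k)) for u,v in pts]
def show(img,P,circs,x0,y0,w,h,k,name):
    c=cv2.resize(img[y0:y0+h,x0:x0+w],None,fx=k,fy=k,interpolation=cv2.INTER_CUBIC)
    for (cc,rad,z,col) in circs:
        cv2.polylines(c,[np.array(ov(img,P,cc,rad,z,x0,y0,w,h,k,col))],False,col,1)
    cv2.imwrite(name,c)
E
```

```text
lid knob top [0.58717227 0.13887238 0.22      ] scene [0.59111449 0.14047285 0.22      ]
lid disc top [0.58876245 0.13969253 0.186     ] scene lip [0.5983145  0.15032265 0.183     ]
cap [0.5958504  0.14440974 0.172     ]
stand top [ 0.48770938 -0.21791915  0.07      ] scene [ 0.48850742 -0.21940882  0.0665    ]
```

```bash
cat > ov.py <<'E'
from m import *
k=(.589,.1395);st=(.488,-.2185)
g=(0,255,0);y=(0,255,255)
C=[(k,.017,.22,g),(k,.108,.186,y),(k,.025,.172,(255,0,0))]
show(t,T,C,90,140,130,97,5,'pics/o1.png');show(s,S,C,300,270,150,112,5,'pics/o2.png')
C=[(st,.0585,.0665,g),(st,.0515,.0665,g)]
show(t,T,C,240,200,90,75,5,'pics/o3.png');show(s,S,C,250,210,90,70,5,'pics/o4.png')
a=[cv2.imread(f'pics/o{i}.png') for i in (1,2,3,4)]
a=[cv2.resize(x,(400,300)) for x in a]
cv2.imwrite('pics/ov.png',np.vstack([np.hstack(a[:2]),np.hstack(a[2:])]))
E
python3 ov.py
```

```text
lid knob top [0.58717227 0.13887238 0.22      ] scene [0.59111449 0.14047285 0.22      ]
lid disc top [0.58876245 0.13969253 0.186     ] scene lip [0.5983145  0.15032265 0.183     ]
cap [0.5958504  0.14440974 0.172     ]
stand top [ 0.48770938 -0.21791915  0.07      ] scene [ 0.48850742 -0.21940882  0.0665    ]
```

View pics/ov.png

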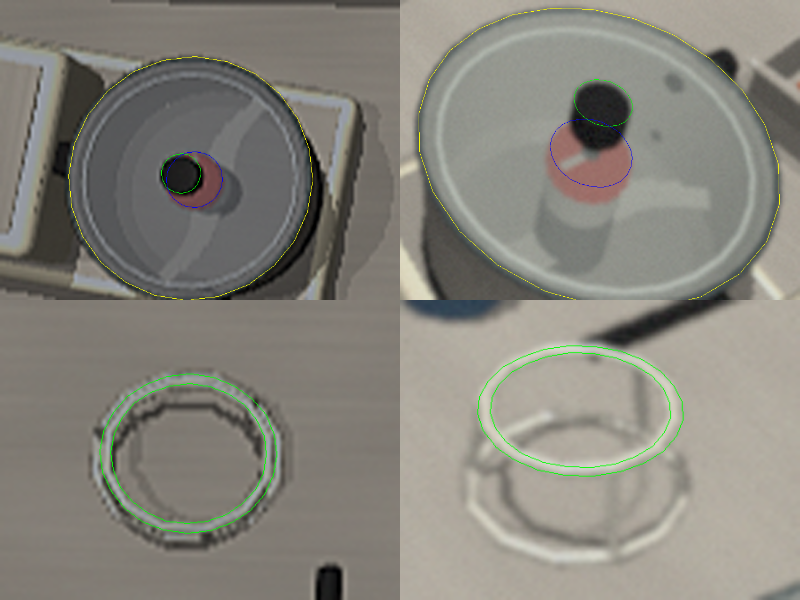

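Both overlays match: lid knob at (0.589, 0.1395) and stand at (0.488, -0.2185). Next, clearances around the stand and the tool axes.

```bash
cat > go.py <<'E'
import sys,numpy as np
from scipy.spatial.transform import Rotation as R
from bench import r
def go(*tg):
    o=r.get_obs(); M=R.from_rotvec(o['orientation']); p=np.array(o['tcp_pos'])
    for t in tg:
        print('to',t,'tool mm',np.round(1000*M.inv().apply(np.array(t)-p),1)); p=np.array(t)
    m=M.as_matrix(); print('pos',o['tcp_pos'].round(4),'x',m[:,0].round(3),'y',m[:,1].round(3),'z',m[:,2].round(4),'F',o['contact_force'].round(1),'Mz',o['moment'].round(3),'w',o['grip_width'],'j7',o['joints'][6].round(2),'t',o['clock'])
E
python3 - <<'E'
from m import *
for n,(x,y),z in [('yellow',(423,233),.17),('white',(496,257),.17),('deli',(361,218),.06),('salt',(505,368),.055),('pot',(528,302),.1)]:
    q=atz(T,x*.7,y*.7,z); print(n,q.round(3),np.hypot(q[0]-.488,q[1]+.2185).round(3))
from go import go
go((.185,-.649,.40),(.589,.1395,.40))
E
```

```text
lid knob top [0.58717227 0.13887238 0.22      ] scene [0.59111449 0.14047285 0.22      ]
lid disc top [0.58876245 0.13969253 0.186     ] scene lip [0.5983145  0.15032265 0.183     ]
cap [0.5958504  0.14440974 0.172     ]
stand top [ 0.48770938 -0.21791915  0.07      ] scene [ 0.48850742 -0.21940882  0.0665    ]
yellow [ 0.693 -0.254  0.17 ] 0.208
white [ 0.648 -0.396  0.17 ] 0.239
deli [ 0.742 -0.127  0.06 ] 0.27
salt [ 0.434 -0.431  0.055] 0.22
pot [ 0.568 -0.471  0.1  ] 0.265
to (0.185, -0.649, 0.4) tool mm [-1.000e-01  1.000e-01 -1.694e+02]
to (0.589, 0.1395, 0.4) tool mm [ 604.8 -647.5    0.8]
pos [ 0.185  -0.6487  0.2306] x [ 0.962  0.274 -0.   ] y [ 0.274 -0.962 -0.001] z [-5.0e-04  1.3e-03 -1.0e+00] F [-0.1  0.  -0.3] Mz [ 0.006  0.017 -0.   ] w 0.08534066476007947 j7 -0.08 t 0.15
```

Request:
{"op": "carry_out", "data": {
  "motion": "0 0 0 -56 0; 0 0 0 -56 0; 0 0 0 -56 0; 0 42 -45 0 0; 0 42 -45 0 0; 0 42 -45 0 0; 0 42 -45 0 0; 0 42 -45 0 0",
  "newtons": 60
}}

```text
clock: 1.15
tcp_pos: [0.3259, -0.3731, 0.3992]
orientation: [3.111, 0.435, -0.0]
contact_force: [1.3, -0.6, 0.4]
grip_width: 0.0851
```

```bash
python3 -c "
from go import go
go((.589,.1395,.40))"
```

```text
to (0.589, 0.1395, 0.4) tool mm [ 393.6 -420.8   -0.9]
pos [ 0.3259 -0.3731  0.3992] x [ 0.962  0.274 -0.   ] y [ 0.274 -0.962  0.   ] z [-1.e-04 -1.e-04 -1.e+00] F [ 1.3 -0.6  0.4] Mz [ 0.012 -0.067  0.005] w 0.08510024065113694 j7 -0.58 t 1.15
```

Request:
{"op": "carry_out", "data": {
  "motion": "0 42 -45 0 0; 0 42 -45 0 0; 0 42 -45 0 0; 0 42 -45 0 0; 0 42 -45 0 0; 0 42 -45 0 0; 0 42 -45 0 0; 0 42 -45 0 0"
}}

```text
clock: 2.15
tcp_pos: [0.5503, 0.0647, 0.3992]
orientation: [3.111, 0.434, 0.0]
contact_force: [1.0, -1.3, 0.2]
grip_width: 0.0855
```

```bash
python3 -c "
from go import go
go((.589,.1395,.32))"
```

```text
to (0.589, 0.1395, 0.32) tool mm [ 57.7 -61.4  79.2]
pos [0.5503 0.0647 0.3992] x [0.962 0.274 0.   ] y [ 0.274 -0.962  0.   ] z [ 1.e-04 -3.e-04 -1.e+00] F [ 1.  -1.3  0.2] Mz [-0.039 -0.001 -0.028] w 0.08547543761442628 j7 -1.63 t 2.15
```

Request:
{"op": "carry_out", "data": {
  "motion": "0 29 -31 20 0; 0 28 -30 20 0; 0 0 0 20 0; 0 0 0 19 0; 0 0 0 0 0.18; 0 0 0 0 0.18; 0 0 0 0 0.18; 0 0 0 0 0"
}}

```text
clock: 3.15
tcp_pos: [0.5878, 0.1366, 0.3202]
orientation: [3.114, -0.41, 0.0]
contact_force: [-0.4, -0.2, -1.1]
grip_width: 0.0853
```

```bash
python3 - <<'E'
from go import go
go((.589,.1395,.189))
from h import *
from bench import *
P=camera_params('wrist'); f=grab_frame('wrist')[:,:,::-1].copy()
pt=lambda a,r,z:proj(P,(.589+r*np.cos(a),.1395+r*np.sin(a),z),True)
big=cv2.resize(f,(800,600),interpolation=cv2.INTER_CUBIC)
for rr,z,c in ((.017,.22,(0,255,0)),(.108,.186,(0,255,255)),(.025,.172,(255,0,0))):
    q=np.array([pt(a,rr,z) for a in np.linspace(0,6.28,40)]); cv2.polylines(big,[((q+.5)/.7).astype(int)],False,c,1)
cv2.imwrite('pics/w1.png',big)
E
```

```text
to (0.589, 0.1395, 0.189) tool mm [  0.4  -3.2 131.2]
pos [0.5878 0.1366 0.3202] x [ 0.966 -0.259  0.   ] y [-0.259 -0.966  0.001] z [ 1.e-04 -7.e-04 -1.e+00] F [-0.4 -0.2 -1.1] Mz [ 0.035 -0.009  0.024] w 0.08532430688486124 j7 -2.31 t 3.15
```

View pics/w1.png

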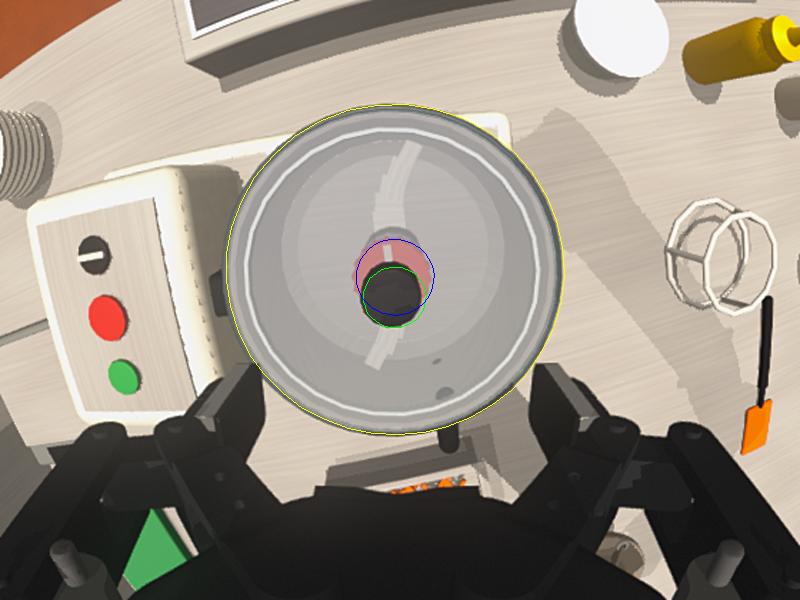

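Request:
{"op": "carry_out", "data": {
  "motion": "0 0 -4.7 25 0; 0 0 0 25 -0.18; 0 0 0 20 -0.18; 0 0 0 0 -0.18; 0 0 0 0 -0.18; 0 0 0 0 -0.18; 0 0 0 0 0; 0 0 0 0 0"
}}

```text
clock: 4.2
tcp_pos: [0.5891, 0.1417, 0.2503]
orientation: [2.984, 0.981, 0.0]
contact_force: [-0.0, 0.2, 0.3]
grip_width: 0.0854
```

```bash
python3 -c "
from go import go
go((.5895,.141,.189))"
```

```text
to (0.5895, 0.141, 0.189) tool mm [-0.1  0.8 61.3]
pos [0.5891 0.1417 0.2503] x [0.805 0.593 0.   ] y [ 0.593 -0.805  0.   ] z [ 0.  0. -1.] F [-0.   0.2  0.3] Mz [-0.009 -0.021  0.061] w 0.08542062835540128 j7 -1.52 t 4.2
```

Request:
{"op": "carry_out", "data": {
  "motion": "0 0 0.8 20 0; 0 0 0 20 0; 0 0 0 15 0; 0 0 0 6 0; 1 0 0 0 0; 1 0 0 0 0; 1 0 0 0 0; 1 0 0 0 0",
  "newtons": 60
}}

```text
clock: 5.2
tcp_pos: [0.59, 0.1416, 0.1902]
orientation: [2.983, 0.985, 0.002]
contact_force: [-0.7, 0.0, 5.5]
grip_width: 0.0322
```

```bash
python3 - <<'E'
from go import go
go((.5895,.141,.189))
from bench import *;import cv2
cv2.imwrite('pics/s2.png',cv2.resize(grab_frame('scene')[250:400,280:460,::-1],None,fx=4,fy=4,interpolation=cv2.INTER_CUBIC))
E
```

```text
to (0.5895, 0.141, 0.189) tool mm [-0.8  0.2  1.2]
pos [0.59   0.1416 0.1902] x [0.803 0.595 0.001] y [ 0.595 -0.803  0.001] z [ 1.5e-03  4.0e-04 -1.0e+00] F [-0.7  0.   5.5] Mz [ 0.042  0.174 -0.039] w 0.03224563407039303 j7 -1.56 t 5.2
```

View pics/s2.png

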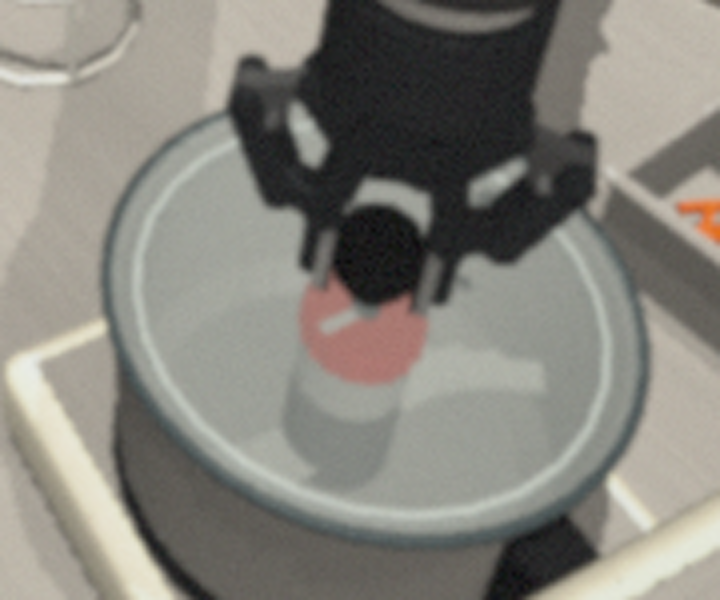

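The fingers hold the knob (opening 32 mm). Lifting.

Request:
{"op": "carry_out", "data": {
  "motion": "1 0 0 -5 0; 1 0 0 -8 0; 1 0 0 -12 0; 1 0 0 -25 0; 1 0 0 -25 0; 1 0 0 -25 0; 1 0 0 -20 0; 1 0 0 0 0"
}}

```text
clock: 6.25
tcp_pos: [0.5903, 0.142, 0.3115]
orientation: [2.983, 0.985, 0.006]
contact_force: [0.1, 0.0, -2.6]
grip_width: 0.0322
```

```bash
python3 - <<'E'
from go import go
go((.488,-.2185,.32),(.488,-.2185,.08))
from bench import *;import cv2
cv2.imwrite('pics/s3.png',grab_frame('scene')[:,:,::-1])
E
```

```text
to (0.488, -0.2185, 0.32) tool mm [-296.8  228.7   -9.3]
to (0.488, -0.2185, 0.08) tool mm [ -0.8  -0.3 240. ]
pos [0.5903 0.142  0.3115] x [0.803 0.595 0.004] y [ 0.595 -0.803  0.001] z [ 0.0037  0.001  -1.    ] F [ 0.1  0.  -2.6] Mz [-0.021  0.01   0.019] w 0.03221633812934642 j7 -1.49 t 6.25
```

View pics/s3.png

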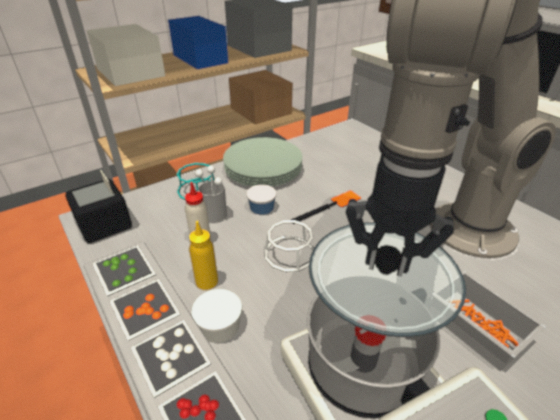

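The lid hangs level on the knob at picture (388,262), clear of the bowl; the red cap is visible at (370,330). Carrying it to the stand.

Request:
{"op": "carry_out", "data": {
  "motion": "1 -10 8 -5 0; 1 -20 15 -4 0; 1 -27 21 0 0; 1 -27 21 0 0; 1 -27 21 0 0; 1 -27 21 0 0; 1 -27 21 0 0; 1 -27 21 0 0"
}}

```text
clock: 7.3
tcp_pos: [0.5226, -0.0946, 0.3176]
orientation: [-2.983, -0.984, 0.002]
contact_force: [-0.1, -0.1, -1.6]
grip_width: 0.0325
```

Request:
{"op": "carry_out", "data": {
  "motion": "1 -27 21 0 0; 1 -27 21 0 0; 1 -23 18 0 0; 1 -15 12 0 0; 1 0 0 0 0; 1 0 0 0 0; 1 0 0 0 0; 1 0 0 0 0"
}}

```text
clock: 8.3
tcp_pos: [0.4933, -0.2043, 0.3184]
orientation: [-2.982, -0.987, -0.0]
contact_force: [-0.2, -0.7, -3.0]
grip_width: 0.0325
```

```bash
python3 - <<'E'
from go import go
go((.488,-.2185,.12))
E
```

```text
to (0.488, -0.2185, 0.12) tool mm [-12.7   8.2 198.4]
pos [ 0.4933 -0.2043  0.3184] x [0.802 0.597 0.   ] y [ 0.597 -0.802  0.   ] z [ 2.e-04  1.e-04 -1.e+00] F [-0.2 -0.7 -3. ] Mz [0.002 0.065 0.041] w 0.03252250632241132 j7 -0.77 t 8.3
```

Request:
{"op": "carry_out", "data": {
  "motion": "1 -7 4 20 0; 1 -6 4 30 0; 1 0 0 35 0; 1 0 0 35 0; 1 0 0 35 0; 1 0 0 28 0; 1 0 0 15 0; 1 0 0 0 0"
}}

```text
clock: 9.3
tcp_pos: [0.4871, -0.2191, 0.1198]
orientation: [-2.982, -0.985, 0.002]
contact_force: [0.2, -0.2, -3.3]
grip_width: 0.0325
```

```bash
python3 - <<'E'
from go import go
go((.488,-.2185,.082))
from bench import *;import cv2
from h import *
cv2.imwrite('pics/s4.png',cv2.resize(grab_frame('scene')[150:330,180:420,::-1],None,fx=3,fy=3,interpolation=cv2.INTER_CUBIC))
E
```

```text
to (0.488, -0.2185, 0.082) tool mm [ 1.1  0.1 37.8]
pos [ 0.4871 -0.2191  0.1198] x [ 0.803  0.596 -0.001] y [ 0.596 -0.803 -0.001] z [-1.3e-03  7.0e-04 -1.0e+00] F [ 0.2 -0.2 -3.3] Mz [ 0.01  -0.041  0.021] w 0.03247360528086904 j7 -0.88 t 9.3
```

View pics/s4.png

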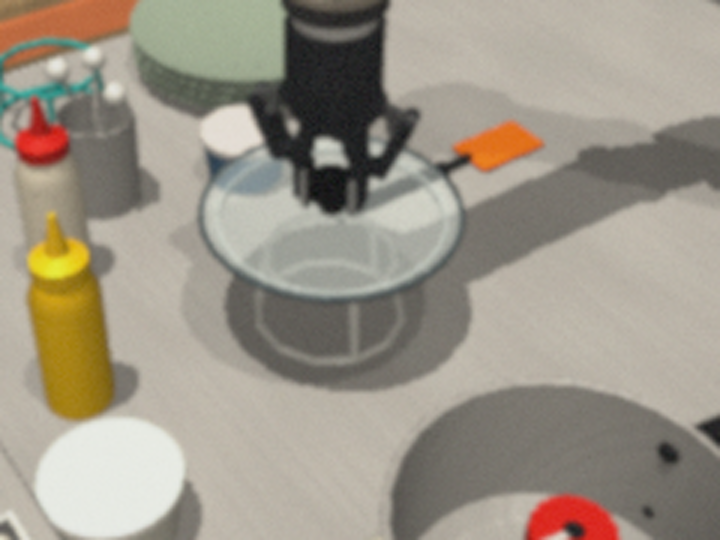

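The lid is level above the stand (the knob is at 332,188 and the ring is visible below at 330,300). Lowering it slowly to contact.

Request:
{"op": "carry_out", "data": {
  "motion": "1 1 0 10 0; 1 0 0 10 0; 1 0 0 7 0; 1 0 0 4 0; 1 0 0 3 0; 1 0 0 2 0; 1 0 0 1 0; 1 0 0 0 0"
}}

```text
clock: 10.35
tcp_pos: [0.4882, -0.2189, 0.0834]
orientation: [2.983, 0.985, 0.0]
contact_force: [-0.3, -0.9, -2.6]
grip_width: 0.0323
```

Request:
{"op": "carry_out", "data": {
  "motion": "1 0 0 1 0; 1 0 0 1 0; 1 0 0 1 0; 1 0 0 0 0; 1 0 0 0 0; 1 0 0 0 0; 1 0 0 0 0; 1 0 0 0 0"
}}

```text
clock: 11.35
tcp_pos: [0.4881, -0.2189, 0.0803]
orientation: [2.983, 0.985, -0.0]
contact_force: [-0.6, -0.7, -2.7]
grip_width: 0.0322
```

Request:
{"op": "carry_out", "data": {
  "motion": "1 0 0 1 0; 1 0 0 0.5 0; 1 0 0 0.5 0; 1 0 0 0 0; 1 0 0 0 0; 1 0 0 0 0; 1 0 0 0 0; 1 0 0 0 0"
}}

```text
clock: 12.35
tcp_pos: [0.4882, -0.2189, 0.0799]
orientation: [2.982, 0.984, -0.001]
contact_force: [-5.2, 2.0, 14.4]
grip_width: 0.0321
```

Contact: the force went from -2.7 to +14 N. Backing off 1 mm and opening gently.

Request:
{"op": "carry_out", "data": {
  "motion": "1 0 0 -1 0; 1 0 0 0 0; 0.55 0 0 0 0; 0.4 0 0 0 0; 0.2 0 0 0 0; 0 0 0 0 0; 0 0 0 0 0; 0 0 0 0 0"
}}

```text
clock: 13.35
tcp_pos: [0.4881, -0.2189, 0.0793]
orientation: [-2.983, -0.985, 0.0]
contact_force: [-0.3, 0.2, -0.4]
grip_width: 0.0853
```

Request:
{"op": "carry_out", "data": {
  "motion": "0 0 0 -10 0; 0 0 0 -20 0; 0 0 0 -40 0; 0 0 0 -50 0; 0 0 0 -60 0; 0 0 0 -40 0; 0 0 0 0 0; 0 0 0 0 0"
}}

```text
clock: 14.35
tcp_pos: [0.4876, -0.2188, 0.2991]
orientation: [-2.983, -0.985, 0.001]
contact_force: [-0.9, -0.2, 0.4]
grip_width: 0.0852
```

```bash
python3 - <<'E'
from go import go
go((.589,.1405,.32))
from bench import *;import cv2
from h import *
S=camera_params('scene');T=camera_params('top')
s=grab_frame('scene')[:,:,::-1].copy();t=grab_frame('top')[:,:,::-1].copy()
from m import show
st=(.488,-.2185);g=(0,255,0)
C=[(st,.108,.076,g),(st,.017,.110,g)]
show(s,S,C,190,150,190,140,4,'pics/s5.png'); show(t,T,C,220,180,130,97,6,'pics/t5.png')
c=(.589,.1405);C=[(c,.025,.172,g),(c,.1035,.18,g)]
show(s,S,C,300,270,150,112,5,'pics/s6.png'); show(t,T,C,90,140,130,97,6,'pics/t6.png')
a=[cv2.resize(cv2.imread(f'pics/{n}.png'),(400,300)) for n in('s5','t5','s6','t6')]
cv2.imwrite('pics/c5.png',np.vstack([np.hstack(a[:2]),np.hstack(a[2:])]))
E
```

```text
to (0.589, 0.1405, 0.32) tool mm [ 295.4 -228.2  -21. ]
pos [ 0.4876 -0.2188  0.2991] x [ 0.803  0.595 -0.   ] y [ 0.595 -0.803 -0.   ] z [-5.e-04 -1.e-04 -1.e+00] F [-0.9 -0.2  0.4] Mz [ 0.015 -0.001  0.003] w 0.08519584544148762 j7 -0.75 t 14.35
lid knob top [0.58717227 0.13887238 0.22      ] scene [0.59111449 0.14047285 0.22      ]
lid disc top [0.58876245 0.13969253 0.186     ] scene lip [0.5983145  0.15032265 0.183     ]
cap [0.5958504  0.14440974 0.172     ]
stand top [ 0.48770938 -0.21791915  0.07      ] scene [ 0.48850742 -0.21940882  0.0665    ]
```

View pics/c5.png

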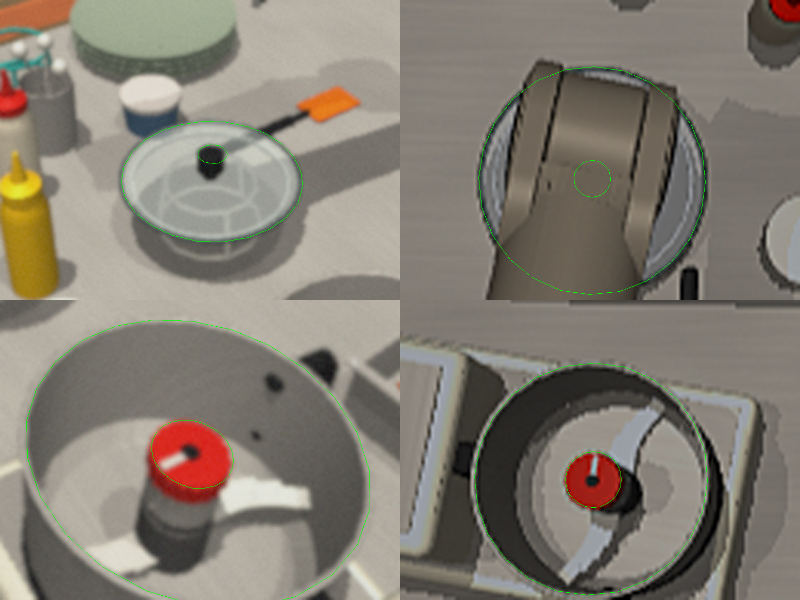

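The lid lies level and centred on the stand: its rim and knob match the predicted circles. The open bowl and red cap match (0.589, 0.1405). Moving to the cap.

Request:
{"op": "carry_out", "data": {
  "motion": "0 38 -29 -10 0; 0 43 -33 -11 0; 0 43 -33 0 0; 0 43 -33 0 0; 0 43 -33 0 0; 0 43 -33 0 0; 0 28 -23 0 0; 0 14 -11 0 0"
}}

```text
clock: 15.45
tcp_pos: [0.5887, 0.1422, 0.3189]
orientation: [-2.98, -0.989, 0.004]
contact_force: [-0.1, -1.1, 0.1]
grip_width: 0.0855
```

Request:
{"op": "carry_out", "data": {
  "motion": "0 0 0 0 -0.18; 0 0 0 0 -0.18; 0 0 0 0 -0.18; 0 0 0 0 -0.18; 0 0 0 0 -0.18; 0 0 0 0 -0.18; 0 0 0 0 0; 0 0 0 0 0"
}}

```text
clock: 16.45
tcp_pos: [0.5893, 0.1391, 0.3199]
orientation: [-2.057, -2.374, 0.001]
contact_force: [-0.0, 0.2, 0.2]
grip_width: 0.0854
```

```bash
python3 - <<'E'
from go import go
go((.589,.1400,.142))
from h import *
from bench import *
P=camera_params('wrist'); f=grab_frame('wrist')[:,:,::-1].copy()
c=(.589,.140)
big=cv2.resize(f,(800,600),interpolation=cv2.INTER_CUBIC)
for rr,z,col in ((.025,.172,(0,255,0)),(.105,.18,(0,255,255))):
    q=np.array([proj(P,(c[0]+rr*np.cos(a),c[1]+rr*np.sin(a),z),True) for a in np.linspace(0,6.28,40)]); cv2.polylines(big,[((q+.5)/.7).astype(int)],False,col,1)
cv2.imwrite('pics/w7.png',big)
E
```

```text
to (0.589, 0.14, 0.142) tool mm [ 1.000e+00 -1.000e-01  1.779e+02]
pos [0.5893 0.1391 0.3199] x [-0.142  0.99  -0.   ] y [ 0.99   0.142 -0.001] z [-7.e-04 -5.e-04 -1.e+00] F [-0.   0.2  0.2] Mz [-0.038 -0.038  0.004] w 0.08540544736417982 j7 -0.49 t 16.45
```

View pics/w7.png

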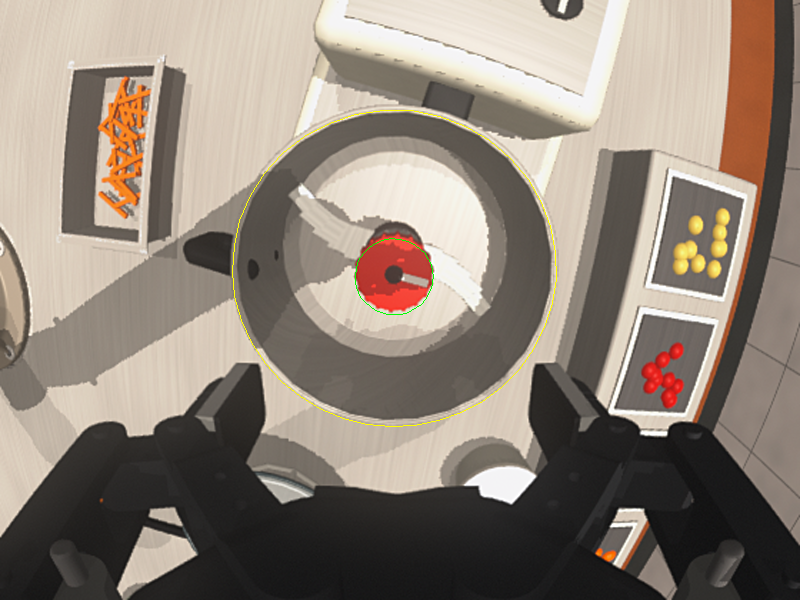

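The cap lies exactly under the tool (picture 394,274, inside its predicted circle, stripe pointing right). Descending.

Request:
{"op": "carry_out", "data": {
  "motion": "0 1 0 30 0; 0 0 0 40 0; 0 0 0 40 0; 0 0 0 30 0; 0 0 0 18 0; 0 0 0 12 0; 0 0 0 8 0; 0 0 0 0 0"
}}

```text
clock: 17.5
tcp_pos: [0.5893, 0.141, 0.1424]
orientation: [2.052, 2.378, 0.0]
contact_force: [0.0, -1.0, 0.1]
grip_width: 0.0852
```

Request:
{"op": "carry_out", "data": {
  "motion": "1 0 0 0 0; 1 0 0 0 0; 1 0 0 0 0; 1 0 0 0 0; 1 0 0 0 0; 1 0 0 0 0; 1 0 0 0 0; 1 0 0 0 0",
  "newtons": 50
}}

```text
clock: 18.5
tcp_pos: [0.5884, 0.1409, 0.1432]
orientation: [-2.052, -2.378, 0.002]
contact_force: [-4.9, -1.5, 7.0]
grip_width: 0.0491
```

```bash
python3 - <<'E'
from go import go
go((.589,.1400,.142))
from h import *
from bench import *
P=camera_params('wrist'); f=grab_frame('wrist')[:,:,::-1].copy()
s=grab_frame('scene')[:,:,::-1]
cv2.imwrite('pics/w8.png',np.hstack([cv2.resize(f[100:400,80:480],(400,300)),cv2.resize(s[250:400,260:460],(400,300))]))
E
```

```text
to (0.589, 0.14, 0.142) tool mm [-1.   0.5  1.2]
pos [0.5884 0.1409 0.1432] x [-0.146  0.989 -0.001] y [ 0.989  0.146 -0.001] z [-0.0011 -0.0011 -1.    ] F [-4.9 -1.5  7. ] Mz [-0.323  1.112 -0.057] w 0.04909839080789589 j7 -0.62 t 18.5
```

View pics/w8.png

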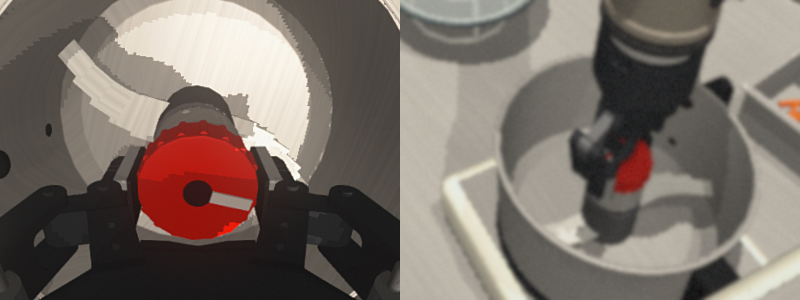

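The pads hold the red knob (opening 49 mm). Trying a part turn of +0.35 rad.

Request:
{"op": "carry_out", "data": {
  "motion": "1 0 0 0 0.09; 1 0 0 0 0.09; 1 0 0 0 0.09; 1 0 0 0 0.08; 1 0 0 0 0; 1 0 0 0 0; 1 0 0 0 0; 1 0 0 0 0"
}}

```text
clock: 19.6
tcp_pos: [0.5887, 0.1412, 0.1433]
orientation: [2.435, 1.985, -0.001]
contact_force: [-3.5, -1.3, 6.3]
grip_width: 0.0484
```

```bash
python3 - <<'E'
from go import go
go((.589,.1400,.142))
from h import *
from bench import *
P=camera_params('wrist'); f=grab_frame('wrist')[:,:,::-1].copy()
cv2.imwrite('pics/w9.png',cv2.resize(f[100:400,80:480],(800,600)))
E
```

```text
to (0.589, 0.14, 0.142) tool mm [-1.1  0.5  1.3]
pos [0.5887 0.1412 0.1433] x [ 0.202  0.979 -0.   ] y [ 0.979 -0.202 -0.   ] z [-4.e-04 -4.e-04 -1.e+00] F [-3.5 -1.3  6.3] Mz [-0.173  0.93  -0.148] w 0.048430948064857905 j7 -0.93 t 19.6
```

View pics/w9.png

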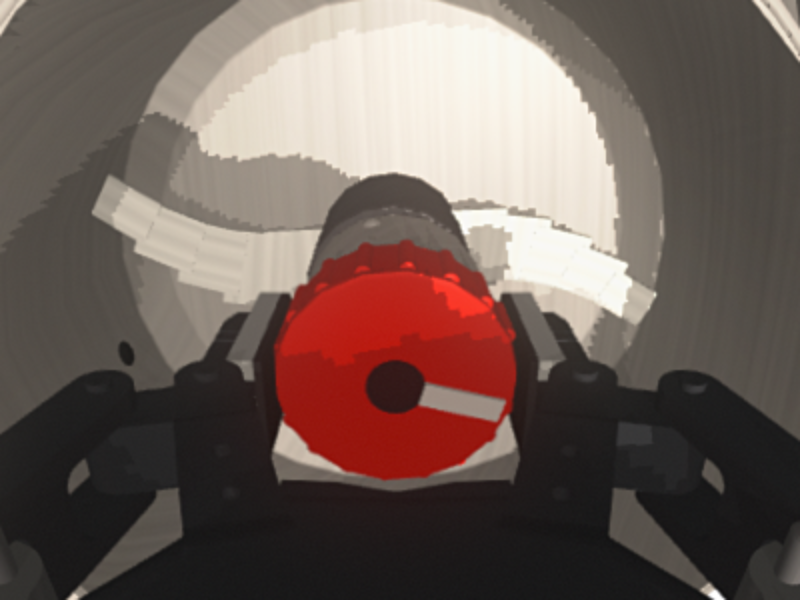

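The stripe kept its angle in the gripper, the blade pattern rotated, and the torque stayed small (0.15 N m). So the cap turned the full 0.35 rad, which makes this the loosening way. Continuing to about 1.1 rad while following the climb.

Request:
{"op": "carry_out", "data": {
  "motion": "1 0 0 -0.5 0.12; 1 0 0 -0.5 0.12; 1 0 0 -0.3 0.12; 1 0 0 -0.3 0.12; 1 0 0 -0.3 0.12; 1 0 0 -0.3 0.12; 1 0 0 0 0.04; 1 0 0 0 0"
}}

```text
clock: 20.65
tcp_pos: [0.5892, 0.1409, 0.145]
orientation: [2.997, 0.942, 0.0]
contact_force: [-2.5, -1.6, 5.2]
grip_width: 0.0489
```

```bash
python3 - <<'E'
from go import go
go((.589,.1400,.142))
from h import *
from bench import *
P=camera_params('wrist'); f=grab_frame('wrist')[:,:,::-1].copy()
cv2.imwrite('pics/w10.png',cv2.resize(f[100:400,80:480],(800,600)))
E
```

```text
to (0.589, 0.14, 0.142) tool mm [-0.7  0.7  3. ]
pos [0.5892 0.1409 0.145 ] x [ 0.82   0.572 -0.   ] y [ 0.572 -0.82   0.   ] z [ 2.e-04 -4.e-04 -1.e+00] F [-2.5 -1.6  5.2] Mz [-0.304  0.685 -0.004] w 0.04885013570694784 j7 -1.6 t 20.65
```

View pics/w10.png

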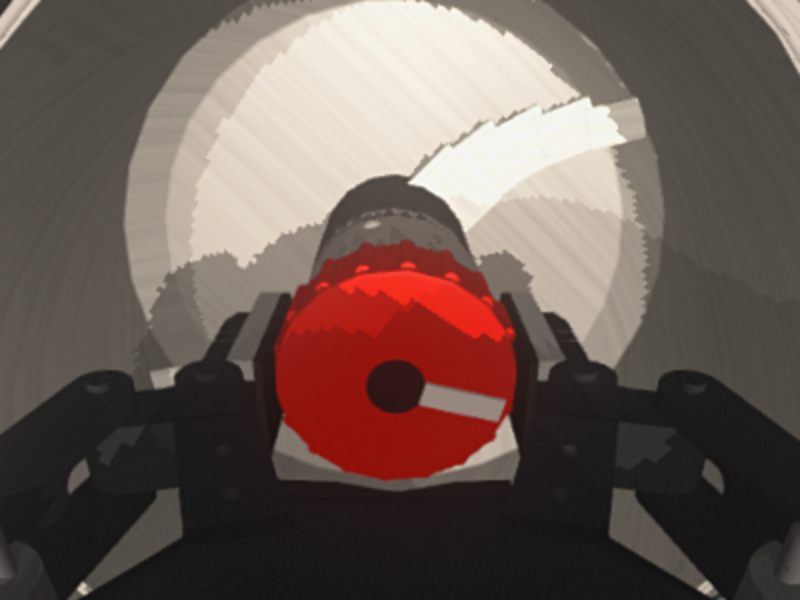

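The stripe is still fixed in the grip after 1.11 rad of turn. Lifting gently.

Request:
{"op": "carry_out", "data": {
  "motion": "1 0 0 -1 0; 1 0 0 -2 0; 1 0 0 -3 0; 1 0 0 -3 0; 1 0 0 -3 0; 1 0 0 0 0; 1 0 0 0 0; 1 0 0 0 0"
}}

```text
clock: 21.7
tcp_pos: [0.5893, 0.141, 0.1566]
orientation: [-2.998, -0.94, -0.0]
contact_force: [-1.2, -0.4, -0.9]
grip_width: 0.0485
```

It came free: the load is just the cap's weight. Lifting to about 0.29 m.

Request:
{"op": "carry_out", "data": {
  "motion": "1 0 0 -8 0; 1 0 0 -15 0; 1 0 0 -22 0; 1 0 0 -25 0; 1 0 0 -25 0; 1 0 0 -18 0; 1 0 0 -10 0; 1 0 0 -5 0"
}}

```text
clock: 22.7
tcp_pos: [0.5892, 0.1409, 0.2849]
orientation: [2.998, 0.94, 0.0]
contact_force: [-0.2, 0.2, -2.4]
grip_width: 0.049
```

Request:
{"op": "carry_out", "data": {
  "motion": "1 0 0 0 0; 1 0 0 0 0; 1 0 0 0 0; 1 0 0 0 0; 1 0 0 0 0; 1 0 0 0 0; 1 0 0 0 0; 1 0 0 0 0"
}}

```text
clock: 23.7
tcp_pos: [0.5892, 0.1409, 0.2845]
orientation: [-2.998, -0.94, -0.0]
contact_force: [0.1, 0.2, -0.9]
grip_width: 0.0486
```

```bash
python3 - <<'E'
from go import go
go((.589,.1400,.142))
from h import *
from bench import *
f=grab_frame('wrist')[:,:,::-1].copy()
s=grab_frame('scene')[:,:,::-1];print(r.get_obs()['qvel'].round(4))
cv2.imwrite('pics/w11.png',np.hstack([cv2.resize(f,(400,300)),cv2.resize(s,(400,300))]))
cv2.imwrite('pics/s11.png',cv2.resize(s[130:420,150:537],(800,600),interpolation=cv2.INTER_CUBIC))
E
```

```text
to (0.589, 0.14, 0.142) tool mm [ -0.7   0.7 142.5]
pos [0.5892 0.1409 0.2845] x [0.821 0.571 0.   ] y [ 0.571 -0.821  0.   ] z [ 1.e-04  0.e+00 -1.e+00] F [ 0.1  0.2 -0.9] Mz [-0.012 -0.05  -0.082] w 0.04859939006047668 j7 -1.51 t 23.7
[-0.0011  0.0008  0.      0.0005  0.0012  0.0014  0.0021]
```

View pics/w11.png

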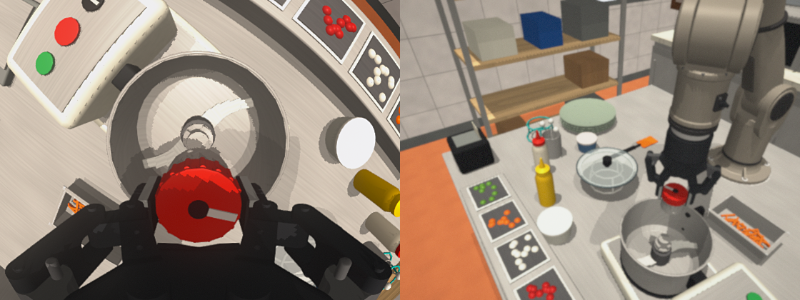

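View pics/s11.png

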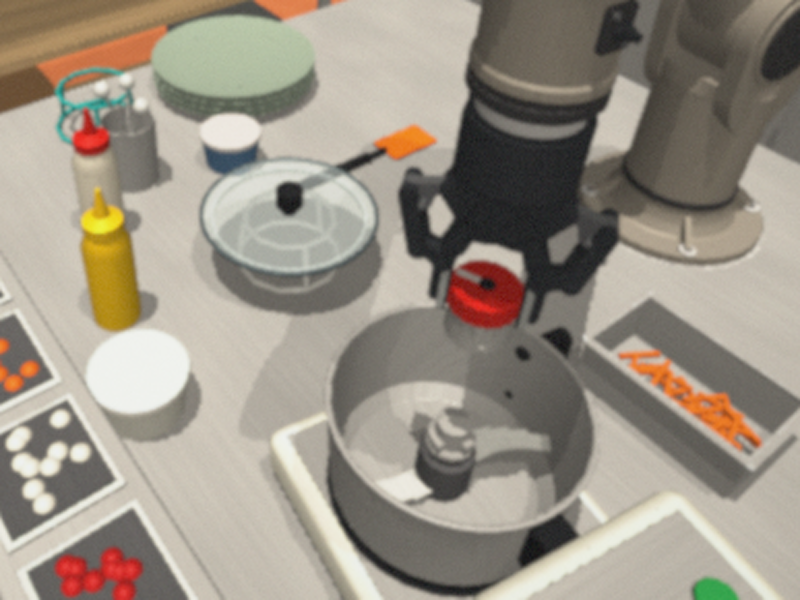

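The cap (485,290) is held upright over the bowl, the threaded shaft is bare at (450,430), the lid is level on the stand (290,215), and the bystanders are standing. Handing in.

```bash
python3 -c "
from bench import r
print(r.hand_in())"
```

```text
the job is handed in; nothing more can be done
None
```

I put the lid level on the white wire stand and unscrewed the cap. I handed in with the cap gripped upright over the bowl. The hand-in gave no verdict, so the result below is from my own checks.

- **Lid:** I lifted it by its knob, set it down at first contact (about 14 N) and released it. Before I moved to the cap, its rim and knob in the scene picture lay on the circles predicted for a centred, level lid. The top view was mostly hidden by the arm. In the last picture it still sits level on the stand.
- **Cap:** The first direction I tried, a positive twist about the tool's z, was the loosening way. I turned it about 1.11 rad. The stripe stayed fixed in the grip and torque stayed low, about 0.15 N m or less at each check. It then lifted off freely.
- **Final state at 23.8 s:** The tool tip is at 0.285 m, which puts the cap's knob at about 0.30 m, within 2 mm of the bowl's axis. The finger opening is 49 mm, the only load is about the cap's own weight, and the arm is still.
- **Bystanders:** In the last picture all are standing in place and nothing looks touched.

No check failed. The only disagreement was a 1–3 mm difference between camera estimates of the lid knob and cap position, which I settled with the wrist picture.

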